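# Rack the washed cannulas in reverse order

## Robot

A 6-joint arm with a two-finger parallel gripper is mounted at the origin on the work surface. World frame = base frame: x ahead of the robot, y to its left, z up, the work surface at z = 0. Lengths are in m, angles in rad, forces in N, time in s.
With the tool pointing down it reaches from about 0.325 to 0.9 m from the base axis. Payload 6.1 kg.
Tool frame: the origin (TCP) lies at the very end of the fingers, on their centre line; the grasp point (between the pads) lies 19 mm behind it; z points along the fingers, y is the direction in which the jaws open and shut (so a half turn about z gives the same grasp; the last joint's range is limited). The gripper opens to 85 mm and grips with 20 to 120 N. Pads are 22 mm wide; open, the fingers measure 114 mm over their backs; the gripper's body (76 mm by 85 mm) begins 54 mm behind the grasp point. The pads swing forward as they close: fully open they stand 13 mm farther back than shut.
Start: joints at [-1.448, 0.22, 1.526, -0, 1.395, -0.126], TCP at [0.154, -0.606, 0.231] pointing down, gripper open.
Joint ranges: [-2.98, 2.98], [-0.91, 2.08], [0.09, 2.57], [-1.24, 4.39], [0.2, 2.65], [-2.68, 2.68]. Speed limits (rad/s): [2.57, 2.57, 3.01, 3.14, 3.14, 3.14].

## Interface

Orientations are given as a unit quaternion [x, y, z, w].
In Python, from plant import sense, capture, camera_model, sign_off gives the robot as it stands.
- The arm moves only by the tool carry_out, never from a script. Its argument "commands" is a list of rows, each a list of 3 entries, a list of its own where there are three numbers: the finger opening in cm, from 0 to 8.54, then the shift along the tool's x, y, z in cm, then the turn about the tool's z in degrees. In form: [[gripper, [tx, ty, tz], roll], ...]. A call has exactly 8 rows; each row is the pose to reach, as a shift and turn from the pose commanded when the call began, along the tool's axes at that moment; what a row does not reach only later rows make up. A row lasts 1/10 s, in which the tool goes at most 50 mm and 8.59 degrees, less where a joint would pass 70% of its speed; a pose out of reach is approached as far as the arm can. A call with a gripper value outside its range is refused whole. The fingers move at their own pace and stop on an object; "force" is the grip in N (left out, the last holds). Time passes only in rows, so rows that repeat a pose let the fingers close, or fill a call up. It gives the time, the measured TCP pose, the force and the opening at its end, in the units of the state.
- sense(): the state, without advancing time (a new reading comes with each control period).
- capture(name): name is "scene" or "side" or "wrist"; returns (picture, depth): 400x640x3 uint8, blue, green, red; 400x640 float32, m along the optical axis (not along the pixel's ray), 0 where there is no reading.
- camera_model(name): a dict with "K" (3x3 intrinsics, pixels), "world_to_cam" (4x4, takes a point from world to camera coordinates). Camera axes: x right, y up, looking along -z (the intrinsics and any distortion apply to the point x, -y, -z); pixel columns grow to the right and rows downward; lengths in m; the calibration is good to about 2 mm. The wrist camera is an equidistant fisheye: a pixel r from the principal point sees the ray r / f radians off the axis. A picture is of the moment at which its call begins: read the wrist's pose just before it. camera_model takes no time and is no camera call; for the wrist camera it gives the pose at the moment of the call.
- sign_off(): hands the job in, once; it reports no verdict.
The state is a dict: "clock": time; "qpos": joint angles; "qvel": joint speeds; "tau": joint torques, N m; "position": TCP position; "orientation": TCP orientation; "force": force on the tool from outside, world axes, zero at the start; "wrist_torque": the same for the moment, N m; "finger_gap": finger opening in m.
Only numpy, scipy, OpenCV 4.12 (cv2) and the standard library are available. Lean on these libraries where they do the work, as an engineer would, in place of code of your own. Each camera call takes 0.05 s, during which the arm holds its last target.

## Task

Move the four cannulas from the grey holders of the wash rack into the four holes of the bare-metal sterilising rack, in reverse order: the one that stood farthest left goes into the hole farthest right, the next into the hole beside it, and so on (left and right as the robot sees them). Each must end upright in its own hole, tube down and flange flat on the rack, released and at rest. Leave the white jar where it stands.

Things in the scene. Friction and masses are not known exactly. Their poses are not given: they have to be found in the camera images.
- round_head (a point): Loose cannula, 60-110 g: white thick round head 42 mm across, 46 mm high; under it a grey flange 46 mm across, 6 mm thick; under that a steel tube, 12 mm thick, 55 mm long, tip tapered to 8 mm. Hangs tube down by its flange. Point: centre of the head, on the axis, 29 mm above the flange's underside; z up the axis.
- slim_head (a point): Loose cannula, 60-110 g: white slender round head 26 mm across, 56 mm high; under it a grey flange 46 mm across, 6 mm thick; under that a steel tube, 12 mm thick, 55 mm long, tip tapered to 8 mm. Hangs tube down by its flange. Point: centre of the head, on the axis, 34 mm above the flange's underside; z up the axis.
- square_head (a point): Loose cannula, 60-110 g: white square head 32 x 32 mm (sides along its x and y), 48 mm high; under it a grey flange 46 mm across, 6 mm thick; under that a steel tube, 12 mm thick, 55 mm long, tip tapered to 8 mm. Hangs tube down by its flange. Point: centre of the head, on the axis, 30 mm above the flange's underside; z up the axis.
- winged_head (a point): Loose cannula, 60-110 g: white round head 32 mm across, 50 mm high, with two wings half-way up, 64 mm tip to tip along its y (pinch along its x); under it a grey flange 46 mm across, 6 mm thick; under that a steel tube, 12 mm thick, 55 mm long, tip tapered to 8 mm. Hangs tube down by its flange. Point: centre of the head, on the axis, 31 mm above the flange's underside; z up the axis.
- holder_round: Fixed dark grey block of the wash rack in which the round-headed cannula starts, 68 x 68 mm, 70 mm high, with a blind hole 27 mm wide, 64 mm deep in its top. Origin: centre of its underside; x away from the robot, y left along the row. Four alike blocks stand 80 mm apart in a row, in any order; they never move, so they keep the starting order.
- holder_slim: Fixed dark grey block of the wash rack in which the slim-headed cannula starts, 68 x 68 mm, 70 mm high, with a blind hole 27 mm wide, 64 mm deep in its top. Origin: centre of its underside; x away from the robot, y left along the row. Four alike blocks stand 80 mm apart in a row, in any order; they never move, so they keep the starting order.
- holder_square: Fixed dark grey block of the wash rack in which the square-headed cannula starts, 68 x 68 mm, 70 mm high, with a blind hole 27 mm wide, 64 mm deep in its top. Origin: centre of its underside; x away from the robot, y left along the row. Four alike blocks stand 80 mm apart in a row, in any order; they never move, so they keep the starting order.
- holder_winged: Fixed dark grey block of the wash rack in which the winged-headed cannula starts, 68 x 68 mm, 70 mm high, with a blind hole 27 mm wide, 64 mm deep in its top. Origin: centre of its underside; x away from the robot, y left along the row. Four alike blocks stand 80 mm apart in a row, in any order; they never move, so they keep the starting order.
- steri_rack: Fixed target rack: bare-metal plate 80 x 350 mm, 10 mm thick, on end legs, top 76 mm above the table, near or far side of the wash rack. Origin: on the table under its centre; x away from the robot, y left along the row. Four through holes 27 mm wide at x = 0, y = 120, 40, -40, -120 mm, empty at the start; tubes have 7 mm play, flanges rest on the plate.
- jar: Bystander: loose white screw-top jar, 72 mm in diameter, 120 mm high, standing on the table to the right of the racks. Origin at the centre of its underside. Not to be disturbed.
Things that resemble listed ones, but are neither listed nor needed, are in the scene too. What is shaped like the part that bears winged_head but yellow is not meant.

How it is judged:
By the outcome, as a careful person would: the job done as asked, in the order asked, and still so for the second after the job is handed in, with the robot touching nothing.
It also fails if it takes over 99 s, if anything falls off the work surface, if the arm or the gripper's body presses on something with over 40 N, if the wrist force passes 120 N, or if a joint passes its speed limit or range.

## Working session

There is one attempt and no reset: what is moved stays moved. The work goes in short steps, Python scripts to look and compute and a tool call to move; the robot and the scene stay as the last step left them, time stands still between calls to the robot, and variables do not carry over. Pictures are saved under pics/ and viewed, and the job is handed in when it is done.

Besides the shell and the picture viewer there is one more tool, called by a JSON object that holds its "name" and its "arguments", one argument or row to a line. carry_out: Moves the arm, as the interface text tells. Its arguments: {"type":"object","properties":{"commands":{"type":"array","items":{"type":"array"}},"force":{"type":"number"}},"required":["commands"]}

```bash
ls; mkdir -p pics; python3 - <<'E'
from plant import *
import cv2
s=sense(); print({k:s[k] for k in('clock','position','orientation','finger_gap')})
for n in('scene','side'):
    p,d=capture(n); cv2.imwrite(f'pics/{n}0.png',p)
    import numpy as np; np.save(f'{n}0.npy',d); print(n,(d>0).mean()); m=camera_model(n); print(m)
E
```

```text
pics
{'clock': 0.0, 'position': array([ 0.15382869, -0.60517028,  0.23022801]), 'orientation': array([ 9.92271390e-01,  1.24083082e-01,  4.13010171e-08, -9.36535767e-04]), 'finger_gap': 0.08550309897369068}
scene 0.99608984375
{'K': array([[415.7553018 ,   0.        , 319.65079918],
       [  0.        , 415.7553018 , 200.71071448],
       [  0.        ,   0.        ,   1.        ]]), 'world_to_cam': array([[-3.26164102e-01,  9.45313158e-01, -1.07524492e-04,
         2.67296526e-01],
       [-6.20382977e-01, -2.13966686e-01,  7.54548355e-01,
         2.09755271e-01],
       [ 7.13261481e-01,  2.46173293e-01,  6.56244443e-01,
        -1.40495250e+00],
       [ 0.00000000e+00,  0.00000000e+00,  0.00000000e+00,
         1.00000000e+00]])}
side 0.99579296875
{'K': array([[415.53790223,   0.        , 316.24649568],
       [  0.        , 415.53790223, 202.53760466],
       [  0.        ,   0.        ,   1.        ]]), 'world_to_cam': array([[-0.99145313, -0.12961219, -0.01487883,  0.48636116],
       [ 0.0842823 , -0.72337555,  0.68529141, -0.19085714],
       [-0.0995851 ,  0.67818028,  0.72811696, -0.77235341],
       [ 0.        ,  0.        ,  0.        ,  1.        ]])}
```

View pics/scene0.png

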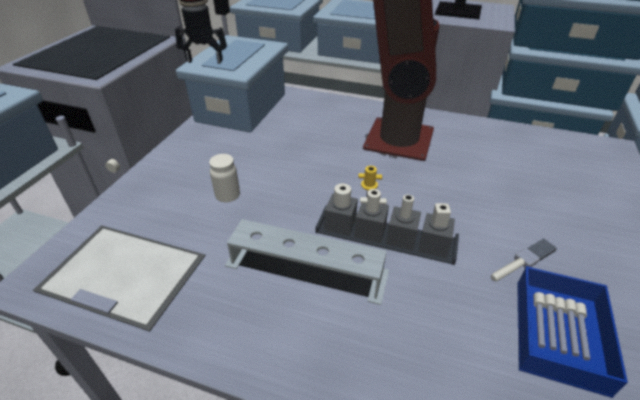

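View pics/side0.png

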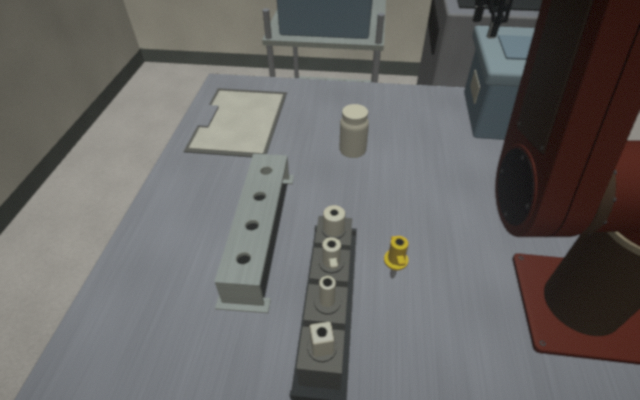

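The scene view faces the robot. Seen by the robot, the row from left to right is square (442,215), slim (407,205), winged (374,200), round (342,195). The steri rack is on the far side of it, with holes from (256,236) to (357,258). Lookalikes are the yellow winged part (370,178), the jar (224,178) and the white-capped swabs in the blue tray; none of these is wanted. Next I'll measure the positions.

```bash
cat > h.py <<'E'
import numpy as np, cv2
from plant import *
def cloud(n,d,m=None):
    m=m or camera_model(n); K=m['K']; v,u=np.indices(d.shape)
    P=np.stack([(u-K[0,2])/K[0,0]*d,-(v-K[1,2])/K[1,1]*d,-d],-1)
    W=m['world_to_cam']; R=W[:3,:3]; t=W[:3,3]
    return (P-t)@R
def ray(n,uv,z):
    m=camera_model(n); K=m['K'];W=m['world_to_cam'];R=W[:3,:3];t=W[:3,3]
    r=R.T@np.array([(uv[0]-K[0,2])/K[0,0],-(uv[1]-K[1,2])/K[1,1],-1]); o=-R.T@t
    return o+r*(z-o[2])/r[2]
E
python3 - <<'E'
from h import *
for n in('scene','side'):
    p=cv2.imread(f'pics/{n}0.png'); d=np.load(f'{n}0.npy'); C=cloud(n,d)
    b=(d>0)
    # table z check
    print(n)
    reg=b&(C[...,0]>.2)&(C[...,0]<.85)&(abs(C[...,1])<.6)
    z=C[...,2][reg]; print('table',np.median(z[abs(z)<.02]))
    # heads
    m=(reg&(C[...,2]>.09)&(C[...,2]<.15)).astype(np.uint8)
    k,l,st,ce=cv2.connectedComponentsWithStats(m)
    for i in range(1,k):
        if st[i,4]>25:
            q=C[l==i]; print('c',ce[i].round(),st[i,4],np.median(q,0).round(3),q.min(0).round(3),q.max(0).round(3))
    # rack plate
    m=(reg&(abs(C[...,2]-.076)<.006)).astype(np.uint8)
    k,l,st,ce=cv2.connectedComponentsWithStats(m)
    for i in range(1,k):
        if st[i,4]>300:
            q=C[l==i]; r=cv2.minAreaRect((q[:,:2]*1000).astype(np.float32)); print('plate',ce[i].round(),st[i,4],np.array(r[0]).round(1),np.array(r[1]).round(1),r[2])
    cr=p[130:300,220:470] if n=='scene' else p[140:400,200:420]
    f=3 if n=='scene' else 2.3
    cv2.imwrite(f'pics/{n}0c.png',cv2.resize(cr,None,fx=f,fy=f,interpolation=cv2.INTER_CUBIC))
E
```

```text
scene
table 0.001102299113893131
c [222. 165.] 503 [ 0.462 -0.397  0.119] [ 0.419 -0.435  0.09 ] [ 0.487 -0.37   0.124]
c [370. 172.] 175 [ 0.352 -0.021  0.105] [ 0.33  -0.053  0.09 ] [0.362 0.007 0.115]
c [342. 194.] 341 [ 0.48  -0.061  0.122] [ 0.447 -0.084  0.09 ] [ 0.489 -0.043  0.131]
c [373. 199.] 342 [0.472 0.014 0.114] [ 0.45  -0.019  0.09 ] [0.482 0.044 0.136]
c [407. 205.] 231 [0.47  0.093 0.123] [0.45 0.08 0.09] [0.477 0.106 0.141]
c [441. 214.] 353 [0.472 0.172 0.122] [0.443 0.153 0.09 ] [0.482 0.192 0.134]
plate [340. 207.] 338 [467.6 -66.1] [72.3 68.6] 1.1850208044052124
plate [373. 214.] 379 [465.4  14. ] [71.3 69.9] 2.9515390396118164
plate [405. 220.] 429 [463.9  94.1] [72.8 67.6] 0.968404233455658
plate [438. 228.] 429 [463.1 174. ] [71.3 68.1] 1.2101337909698486
plate [309. 248.] 4194 [ 629.3 -100.6] [ 84.8 351.6] 2.253725528717041
side
table 0.00022599282728567676
c [355. 117.] 598 [ 0.447 -0.388  0.118] [ 0.413 -0.437  0.09 ] [ 0.481 -0.368  0.122]
c [334. 219.] 559 [ 0.463 -0.051  0.126] [ 0.443 -0.084  0.09 ] [ 0.484 -0.041  0.13 ]
c [332. 252.] 480 [0.459 0.023 0.126] [ 0.445 -0.015  0.09 ] [0.475 0.046 0.135]
c [399. 247.] 359 [ 0.341 -0.013  0.11 ] [ 0.327 -0.05   0.09 ] [0.358 0.008 0.115]
c [327. 290.] 407 [0.458 0.102 0.132] [0.446 0.08  0.091] [0.471 0.107 0.141]
c [322. 338.] 697 [0.457 0.182 0.129] [0.439 0.156 0.09 ] [0.477 0.193 0.133]
plate [253. 223.] 4998 [626.8 -99.3] [ 81.  352.8] 2.161062717437744
plate [330. 267.] 762 [462.   14.8] [68.3 70.7] 0.5374041795730591
plate [326. 307.] 1047 [460.5  94.9] [67.7 70.1] 1.0755259990692139
plate [321. 355.] 1202 [459.1 174.8] [68.1 69.5] 1.3678319454193115
```

```bash
python3 - <<'E'
from h import *
# wrist: just view
s=sense(); m=camera_model('wrist'); p,d=capture('wrist'); cv2.imwrite('pics/w0.png',p); print(m, s['position'])
E
```

```text
{'K': array([[309.70691629,   0.        , 313.02310828],
       [  0.        , 309.70691629, 203.42776686],
       [  0.        ,   0.        ,   1.        ]]), 'world_to_cam': array([[ 2.45996931e-01, -9.69270339e-01, -7.21295962e-04,
        -6.23131471e-01],
       [ 9.33689317e-01,  2.37166257e-01, -2.68284226e-01,
         3.35378187e-02],
       [ 2.60211010e-01,  6.53236299e-02,  9.63339532e-01,
        -3.77963213e-01],
       [ 0.00000000e+00,  0.00000000e+00,  0.00000000e+00,
         1.00000000e+00]])} [ 0.15384077 -0.60523378  0.23033665]
```

View pics/scene0c.png

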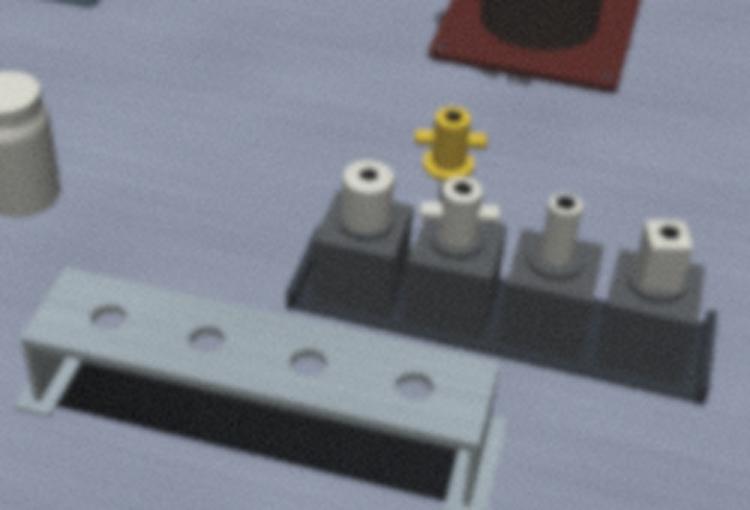

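View pics/side0c.png

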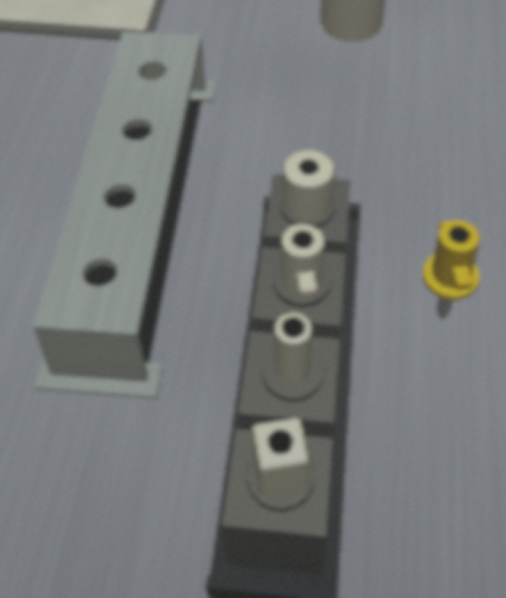

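View pics/w0.png

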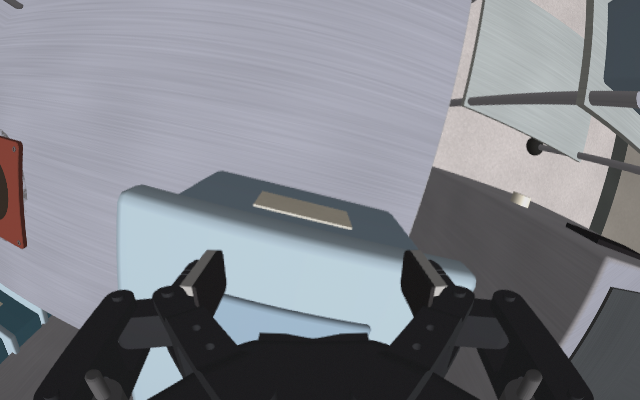

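The crops confirm the order and the choice: white parts only, and the yellow winged part excluded. The square top is turned slightly and the wings run roughly along the row. Next I'll measure bore and hole centres by rays in both views.

```bash
python3 - <<'E'
from h import *
tops=dict(round=.122,winged=.126,slim=.132,square=.124)
for n in('scene','side'):
    p=cv2.imread(f'pics/{n}0.png'); g=cv2.cvtColor(p,cv2.COLOR_BGR2GRAY)
    if n=='scene':
        H=dict(round=(342,188),winged=(374,193),slim=(408,198),square=(443,207)); ho=[(256,236),(289,242),(322,251),(358,258)]
    else:
        H=dict(round=(334,213),winged=(331,244),slim=(327,283),square=(321,332)); ho=[(266,170),(259,196),(252,225),(243,258)]
    def dark(c,r):
        x,y=c; w=g[y-r:y+r+1,x-r:x+r+1].astype(float); t=(w.max()+w.min())/2
        k,l,st,ce=cv2.connectedComponentsWithStats((w<t).astype(np.uint8))
        best=min(range(1,k),key=lambda i:np.hypot(*(ce[i]-r)) )
        wt=np.where(l==best,t-w,0); v,u=np.indices(w.shape)
        return (x-r+(u*wt).sum()/wt.sum(), y-r+(v*wt).sum()/wt.sum(), st[best,4])
    for k,c in H.items():
        a=dark(c,5); print(n,k,np.round(a,1),ray(n,a,tops[k]).round(4)[:2])
    for c in ho:
        a=dark(c,10); print(n,'hole',np.round(a,1),ray(n,a,.074).round(4)[:2])
    # top-face yaw for square & wings
p=cv2.imread('pics/side0.png'); C=cloud('side',np.load('side0.npy'))
for n in('scene','side'):
    C=cloud(n,np.load(f'{n}0.npy'))
    hsv=cv2.cvtColor(cv2.imread(f'pics/{n}0.png'),cv2.COLOR_BGR2HSV)
    q=C[(C[...,2]>.119)&(C[...,2]<.129)&(C[...,1]>.14)&(C[...,1]<.21)&(C[...,0]<.5)&(C[...,0]>.43)]
    print(n,'sq',len(q),cv2.minAreaRect((q[:,:2]*1000).astype(np.float32)))
    q=C[(C[...,2]>.092)&(C[...,2]<.112)&(abs(C[...,1]-.015)<.045)&(C[...,0]<.5)&(C[...,0]>.43)]
    print(n,'wing',len(q),np.median(q[q[:,1]<-.005],0),np.median(q[q[:,1]>.035],0))
E
```

```text
scene round [342.4 187.8  17. ] [ 0.4582 -0.0658]
scene winged [373.9 192.2  16. ] [0.4547 0.0114]
scene slim [408.1 197.1  15. ] [0.453  0.0925]
scene square [442.8 207.   18. ] [0.4525 0.1736]
scene hole [254.8 233.6  44. ] [ 0.6285 -0.2248]
scene hole [288.  240.7  47. ] [ 0.6244 -0.1436]
scene hole [322.  248.2  46. ] [ 0.6209 -0.0629]
scene hole [357.9 256.1  52. ] [0.6172 0.019 ]
side round [333.8 212.1  35. ] [ 0.4647 -0.0693]
side winged [331.1 243.6  43. ] [0.4615 0.0079]
side slim [327.  281.9  55. ] [0.4596 0.0893]
side square [321.4 331.6  76. ] [0.4588 0.1701]
side hole [265.6 170.2  71. ] [ 0.6327 -0.22  ]
side hole [259.1 196.7  70. ] [ 0.6287 -0.1374]
side hole [251.6 225.7  84. ] [ 0.6256 -0.0576]
side hole [243.1 258.8 110. ] [0.6226 0.022 ]
scene sq 74 ((461.1047668457031, 171.9145050048828), (34.96149444580078, 31.9411678314209), 19.440763473510742)
scene wing 128 [ 0.47431164 -0.01216844  0.10885835] [0.46102856 0.0395429  0.10934778]
side sq 118 ((457.8427734375, 173.8444061279297), (32.1182861328125, 32.60091018676758), 17.07481575012207)
side wing 128 [ 0.47316797 -0.01541433  0.11072767] [0.4543855  0.04212418 0.11061807]
```

```bash
cat >> h.py <<'E'
def tri(a,b,n1='scene',n2='side'):
    p1,q1=ray(n1,a,0),ray(n1,a,.2); p2,q2=ray(n2,b,0),ray(n2,b,.2)
    d1=(q1-p1)/np.linalg.norm(q1-p1); d2=(q2-p2)/np.linalg.norm(q2-p2)
    s=np.linalg.lstsq(np.stack([d1,-d2],1),p2-p1,rcond=None)[0]
    x,y=p1+s[0]*d1,p2+s[1]*d2; return (x+y)/2,np.linalg.norm(x-y)
E
python3 - <<'E'
from h import *
for n,a,b in[('round',(342.4,187.8),(333.8,212.1)),('winged',(373.9,192.2),(331.1,243.6)),('slim',(408.1,197.1),(327,281.9)),('square',(442.8,207),(321.4,331.6)),
 ('h-R',(254.8,233.6),(265.6,170.2)),('h2',(288,240.7),(259.1,196.7)),('h3',(322,248.2),(251.6,225.7)),('h-L',(357.9,256.1),(243.1,258.8))]:
    x,e=tri(a,b); print(n,x.round(4),round(e,4))
for n in('scene','side'):
    C=cloud(n,np.load(f'{n}0.npy'))
    for nm,x0,y0 in(('rnd',.46,-.067),('wing',.458,.01),('slim',.456,.091),('sq',.456,.172)):
        q=C[(np.hypot(C[...,0]-x0,C[...,1]-y0)<.025)&(C[...,2]>.1)]; h=np.percentile(q[:,2],95); print(n,nm,h.round(4))
    for x in(.57,.70): 
        q=C[(abs(C[...,0]-x)<.03)&(abs(C[...,1]+.1)<.25)&(C[...,2]<.02)]; print('table',x,np.median(q[:,2]))
    q=C[(abs(C[...,0]-.6285)<.035)&(abs(C[...,1]+.1)<.15)]; print('plate z',np.median(q[:,2]))
    b=C[(C[...,0]<.5)&(C[...,0]>-.2)&(C[...,1]<-.5)]
    print('box',np.percentile(b[:,2],[50,90,99]))
E
```

```text
round [ 0.4644 -0.0644  0.1272] 0.0005
winged [0.4613 0.0125 0.1317] 0.0003
slim [0.4593 0.0927 0.1371] 0.0002
square [0.4586 0.173  0.1294] 0.0007
h-R [ 0.6319 -0.2216  0.0756] 0.0046
h2 [ 0.6279 -0.1401  0.0752] 0.0059
h3 [ 0.6246 -0.0598  0.0757] 0.0058
h-L [0.6212 0.0214 0.0766] 0.0044
scene rnd 0.1304
scene wing 0.1344
scene slim 0.1403
scene sq 0.1321
table 0.57 0.0007741265594969479
table 0.7 0.0007556932101521411
plate z 0.0752481112233134
box [0.00530962 0.20446683 0.39829512]
side rnd 0.1295
side wing 0.1336
side slim 0.1395
side sq 0.1319
table 0.57 0.00027945704715924617
table 0.7 0.00011408976824414782
plate z 0.0757076681580415
box [-1.26235239e-04  2.02030477e-01  3.13981179e-01]
```

Triangulation shows the head tops about 6 mm higher than I assumed, because the holders stand on a base tray. The hole positions agree with the plate outline within about 2 mm. Next a helper that gives tool-frame shifts.

```bash
cat > go.py <<'E'
import sys; from h import *
from scipy.spatial.transform import Rotation as Ro
a=list(map(float,sys.argv[1:])); s=sense(); R=Ro.from_quat(s['orientation']).as_matrix()
yaw=np.degrees(np.arctan2(R[1,0],R[0,0]))
print('t',round(s['clock'],2),'pos',s['position'].round(4),'yaw',round(yaw,2),'gap',round(s['finger_gap'],4),'F',s['force'].round(1),'q6',s['qpos'][5].round(2))
for i in range(0,len(a),4):
    t=np.array(a[i:i+3]); print('->',t,'shift cm',((t-s['position'])@R*100).round(2),'roll',round(yaw-a[i+3],1))
E
python3 go.py .40 -.28 .26 78
```

```text
t 0.15 pos [ 0.1538 -0.6053  0.2304] yaw 14.25 gap 0.0854 F [ 0.6  0.3 -0.4] q6 -0.13
-> [ 0.4  -0.28  0.26] shift cm [ 31.87 -25.47  -2.91] roll -63.7
```

{"name": "carry_out", "arguments": {
  "commands": [
    [8.54,[4,-3.2,-2.9],-8],
    [8.54,[8,-6.4,-2.9],-16],
    [8.54,[12,-9.6,-2.9],-24],
    [8.54,[16,-12.8,-2.9],-32],
    [8.54,[20,-16,-2.9],-40],
    [8.54,[24,-19.2,-2.9],-48],
    [8.54,[28,-22.4,-2.9],-56],
    [8.54,[31.9,-25.5,-2.9],-63.7]
  ]
}}

```text
clock: 0.95
position: [0.3919, -0.2901, 0.2603]
orientation: [0.776, 0.631, 0.0, 0.0]
force: [0.9, -0.5, -0.5]
finger_gap: 0.0855
```

```bash
python3 go.py .4586 .05 .24 108 .4586 .173 .24 108
```

```text
t 0.95 pos [ 0.3919 -0.2901  0.2603] yaw 78.26 gap 0.0855 F [ 0.9 -0.5 -0.5] q6 -0.59
-> [0.4586 0.05   0.24  ] shift cm [34.66 -0.39  2.02] roll -29.7
-> [0.4586 0.173  0.24  ] shift cm [46.7  -2.89  2.02] roll -29.7
```

{"name": "carry_out", "arguments": {
  "commands": [
    [8.54,[5,0,1],-6],
    [8.54,[10,0,2],-12],
    [8.54,[15,0,2],-18],
    [8.54,[20,0,2],-24],
    [8.54,[25,0,2],-29.7],
    [8.54,[30,0,2],-29.7],
    [8.54,[34.7,-0.4,2],-29.7],
    [8.54,[34.7,-0.4,2],-29.7]
  ]
}}

```text
clock: 1.75
position: [0.4594, 0.0537, 0.2402]
orientation: [0.587, 0.809, 0.001, -0.001]
force: [0.2, -0.7, 0.5]
finger_gap: 0.0852
```

```bash
python3 go.py .4586 .05 .24 108 .4586 .173 .14 108; python3 - <<'E'
from h import *
p,d=capture('wrist'); cv2.imwrite('pics/w1.png',p)
E
```

```text
t 1.75 pos [0.4594 0.0537 0.2402] yaw 108.08 gap 0.0852 F [ 0.2 -0.7  0.5] q6 -0.37
-> [0.4586 0.05   0.24  ] shift cm [-0.32 -0.19  0.02] roll 0.1
-> [0.4586 0.173  0.14  ] shift cm [11.35  3.62 10.04] roll 0.1
```

View pics/w1.png

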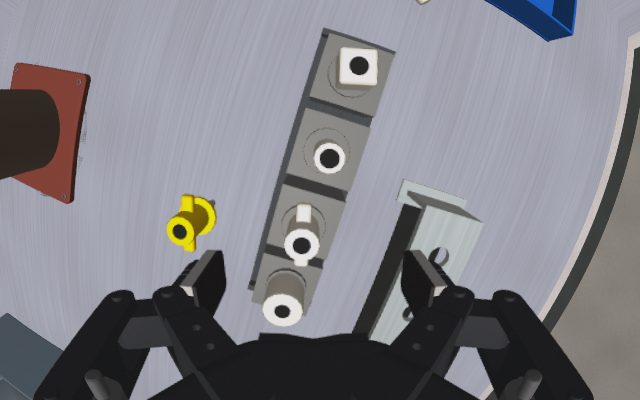

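The wrist view shows square (358,65), slim (329,158), winged (302,245) and round (283,310), with yellow at (180,230). The square's sides and the wings line up with the tool at yaw 108, so I'll use that yaw for both. Now over the square and down.

{"name": "carry_out", "arguments": {
  "commands": [
    [8.54,[4,1.2,0],0],
    [8.54,[8,2.4,0],0],
    [8.54,[11.3,3.6,0],0],
    [8.54,[11.3,3.6,4],0],
    [8.54,[11.3,3.6,8],0],
    [8.54,[11.3,3.6,10],0],
    [8.54,[11.3,3.6,10],0],
    [8.54,[11.3,3.6,10],0]
  ]
}}

```text
clock: 2.6
position: [0.4601, 0.1656, 0.1407]
orientation: [0.591, 0.807, -0.0, -0.0]
force: [0.2, -0.4, 0.1]
finger_gap: 0.0854
```

```bash
python3 go.py .4586 .173 .088 108; python3 - <<'E'
from h import *
p,d=capture('wrist'); cv2.imwrite('pics/w2.png',p)
E
```

```text
t 2.6 pos [0.4601 0.1656 0.1407] yaw 107.56 gap 0.0854 F [ 0.2 -0.4  0.1] q6 -0.12
-> [0.4586 0.173  0.088 ] shift cm [0.75 0.08 5.26] roll -0.4
```

View pics/w2.png

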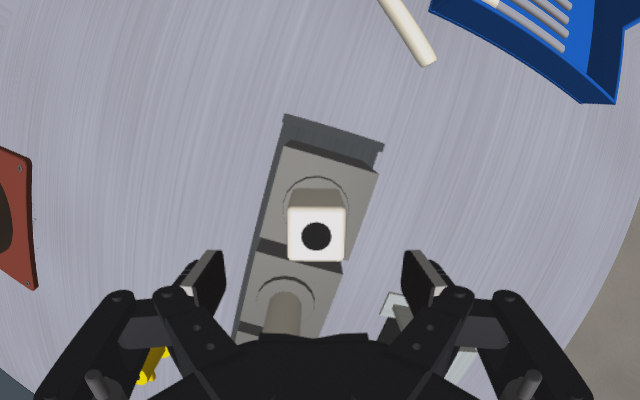

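Square (316,236) is centred between the fingers and aligned. Descending and gripping.

{"name": "carry_out", "arguments": {
  "commands": [
    [8.54,[0.7,0.1,0],0],
    [8.54,[0.7,0.1,2.5],0],
    [8.54,[0.7,0.1,5.2],0],
    [8.54,[0.7,0.1,5.2],0],
    [8.54,[0.7,0.1,5.2],0],
    [2.5,[0.7,0.1,5.2],0],
    [2.5,[0.7,0.1,5.2],0],
    [2.5,[0.7,0.1,5.2],0]
  ],
  "force": 40
}}

```text
clock: 3.45
position: [0.4594, 0.174, 0.0895]
orientation: [0.59, 0.807, 0.001, 0.001]
force: [0.2, 0.3, -0.3]
finger_gap: 0.0439
```

```bash
python3 go.py .4586 .173 .088 108 .4586 .173 .228 108
```

```text
t 3.45 pos [0.4594 0.174  0.0895] yaw 107.65 gap 0.0439 F [ 0.2  0.3 -0.3] q6 -0.11
-> [0.4586 0.173  0.088 ] shift cm [-0.07 -0.11  0.15] roll -0.3
-> [0.4586 0.173  0.228 ] shift cm [ -0.07  -0.08 -13.85] roll -0.3
```

{"name": "carry_out", "arguments": {
  "commands": [
    [2.5,[0,0,0],0],
    [2.5,[0,0,0],0],
    [2.5,[0,0,0],0],
    [2.5,[0,0,-2],0],
    [2.5,[0,0,-5],0],
    [2.5,[0,0,-8],0],
    [2.5,[0,0,-11],0],
    [2.5,[0,0,-14],0]
  ]
}}

```text
clock: 4.25
position: [0.458, 0.1736, 0.229]
orientation: [0.59, 0.807, -0.0, -0.0]
force: [-0.4, 0.1, -1.3]
finger_gap: 0.0319
```

```bash
python3 go.py .6326 -.220 .228 108; python3 - <<'E'
from h import *
p,d=capture('side'); cv2.imwrite('pics/s3.png',p)
E
```

```text
t 4.25 pos [0.458  0.1736 0.229 ] yaw 107.66 gap 0.0319 F [-0.4  0.1 -1.3] q6 -0.11
-> [ 0.6326 -0.22    0.228 ] shift cm [-42.8    4.7    0.09] roll -0.3
```

View pics/s3.png

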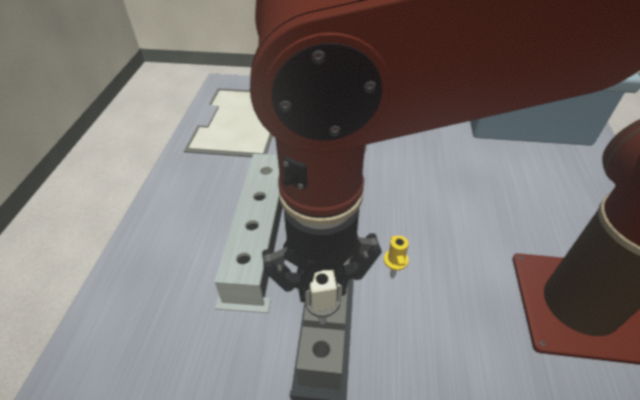

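The square is held (320,290) and its holder is empty. Carrying it to the far-right hole.

{"name": "carry_out", "arguments": {
  "commands": [
    [2.5,[-4,0.4,0],0],
    [2.5,[-9,0.9,0],0],
    [2.5,[-14,1.5,0],0],
    [2.5,[-19,2,0],0],
    [2.5,[-24,2.6,0],0],
    [2.5,[-29,3.1,0],0],
    [2.5,[-34,3.7,0],0],
    [2.5,[-39,4.3,0],0]
  ]
}}

```text
clock: 5.1
position: [0.6171, -0.1848, 0.2275]
orientation: [0.59, 0.807, -0.0, -0.0]
force: [0.5, 0.0, 0.0]
finger_gap: 0.0317
```

{"name": "carry_out", "arguments": {
  "commands": [
    [2.5,[-2,0.2,0],0],
    [2.5,[-3.8,0.4,0],0],
    [2.5,[-3.8,0.4,2],0],
    [2.5,[-3.8,0.4,4],0],
    [2.5,[-3.8,0.4,6],0],
    [2.5,[-3.8,0.4,6],0],
    [2.5,[-3.8,0.4,6],0],
    [2.5,[-3.8,0.4,6],0]
  ]
}}

```text
clock: 5.9
position: [0.633, -0.2181, 0.1697]
orientation: [0.59, 0.807, 0.0, 0.001]
force: [-0.5, 0.5, -1.5]
finger_gap: 0.0312
```

```bash
python3 go.py .6326 -.220 .161 108 .6326 -.220 .089 108; python3 - <<'E'
from h import *
p,d=capture('scene'); p=cv2.resize(p[100:320,160:480],None,fx=2.4,fy=2.4); cv2.imwrite('pics/c4.png',p)
p,d=capture('side'); cv2.imwrite('pics/s4.png',p)
E
```

```text
t 5.9 pos [ 0.633  -0.2181  0.1697] yaw 107.66 gap 0.0312 F [-0.5  0.5 -1.5] q6 -0.76
-> [ 0.6326 -0.22    0.161 ] shift cm [-0.17 -0.09  0.87] roll -0.3
-> [ 0.6326 -0.22    0.089 ] shift cm [-0.16 -0.1   8.07] roll -0.3
```

View pics/c4.png

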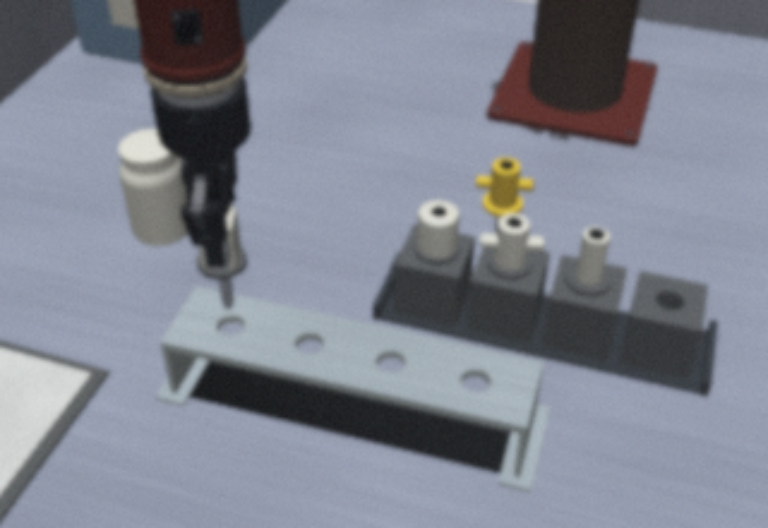

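View pics/s4.png

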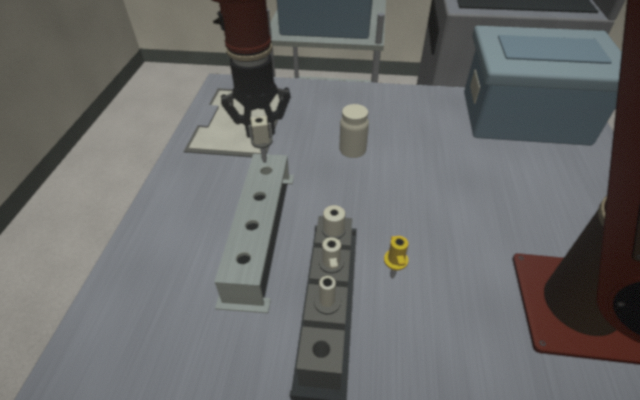

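Tube tip is above the far-right hole (scene crop 228,300). Lowering.

{"name": "carry_out", "arguments": {
  "commands": [
    [2.5,[-0.2,-0.1,1],0],
    [2.5,[-0.2,-0.1,3],0],
    [2.5,[-0.2,-0.1,5],0],
    [2.5,[-0.2,-0.1,7],0],
    [2.5,[-0.2,-0.1,7.8],0],
    [2.5,[-0.2,-0.1,7.8],0],
    [2.5,[-0.2,-0.1,7.8],0],
    [2.5,[-0.2,-0.1,7.8],0]
  ]
}}

```text
clock: 6.8
position: [0.6322, -0.2202, 0.0906]
orientation: [0.59, 0.807, 0.0, 0.0]
force: [-0.3, 0.6, -0.3]
finger_gap: 0.0311
```

```bash
python3 go.py .6326 -.220 .089 108; python3 - <<'E'
from h import *
p,d=capture('scene'); p=cv2.resize(p[150:290,200:400],None,fx=3.5,fy=3.5); cv2.imwrite('pics/c5.png',p)
E
```

```text
t 6.8 pos [ 0.6322 -0.2202  0.0906] yaw 107.65 gap 0.0311 F [-0.3  0.6 -0.3] q6 -0.76
-> [ 0.6326 -0.22    0.089 ] shift cm [0.01 0.05 0.16] roll -0.3
```

View pics/c5.png

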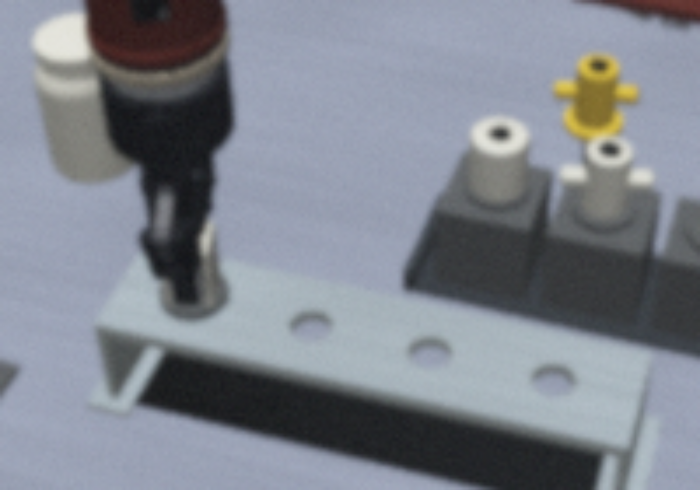

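{"name": "carry_out", "arguments": {
  "commands": [
    [2.5,[0,0,0.1],0],
    [2.5,[0,0,0.1],0],
    [8.54,[0,0,0.1],0],
    [8.54,[0,0,0.1],0],
    [8.54,[0,0,0.1],0],
    [8.54,[0,0,0.1],0],
    [8.54,[0,0,0.1],0],
    [8.54,[0,0,0.1],0]
  ]
}}

```text
clock: 7.65
position: [0.6319, -0.2201, 0.0893]
orientation: [0.59, 0.807, 0.0, 0.0]
force: [-0.3, -0.1, 0.1]
finger_gap: 0.0852
```

{"name": "carry_out", "arguments": {
  "commands": [
    [8.54,[0,0,-0.5],0],
    [8.54,[0,0,-2],0],
    [8.54,[0,0,-5],0],
    [8.54,[0,0,-8],0],
    [8.54,[0,0,-11],8],
    [8.54,[0,0,-14],16.5],
    [8.54,[0,0,-14],16.5],
    [8.54,[0,0,-14],16.5]
  ]
}}

```text
clock: 8.45
position: [0.6327, -0.2204, 0.2317]
orientation: [0.699, 0.715, 0.001, 0.002]
force: [-0.1, 0.1, 0.5]
finger_gap: 0.0853
```

```bash
python3 go.py .4593 .0927 .23 91.4; python3 - <<'E'
from h import *
p,d=capture('side'); p=cv2.resize(p[100:320,200:420],None,fx=2.5,fy=2.5); cv2.imwrite('pics/s6.png',p)
E
```

```text
t 8.45 pos [ 0.6327 -0.2204  0.2317] yaw 91.26 gap 0.0853 F [-0.1  0.1  0.5] q6 -0.47
-> [0.4593 0.0927 0.23  ] shift cm [ 31.68 -16.65   0.06] roll -0.1
```

View pics/s6.png

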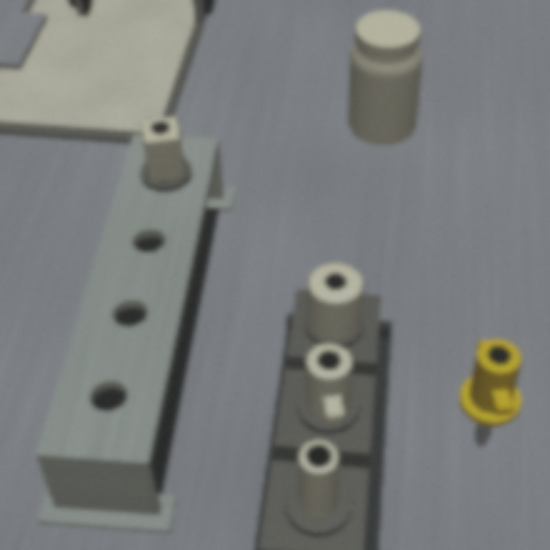

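Square seated flat in the far-right hole (165,160). Next the slim one.

{"name": "carry_out", "arguments": {
  "commands": [
    [8.54,[4.4,-2.3,0],0],
    [8.54,[8.8,-4.6,0],0],
    [8.54,[13.2,-6.9,0],0],
    [8.54,[17.6,-9.2,0],0],
    [8.54,[22,-11.5,0],0],
    [8.54,[26.4,-13.8,0],0],
    [8.54,[31.7,-16.7,0],0],
    [8.54,[31.7,-16.7,0],0]
  ]
}}

```text
clock: 9.3
position: [0.4552, 0.0969, 0.2278]
orientation: [0.698, 0.716, -0.001, -0.002]
force: [0.2, 0.5, -0.1]
finger_gap: 0.085
```

{"name": "carry_out", "arguments": {
  "commands": [
    [8.54,[0,0,3],0],
    [8.54,[0,0,6],0],
    [8.54,[0,0,8],0],
    [8.54,[0,0,8],0],
    [8.54,[0,0,8],0],
    [8.54,[0,0,8],0],
    [8.54,[0,0,8],0],
    [8.54,[0,0,8],0]
  ]
}}

```text
clock: 10.1
position: [0.4593, 0.0934, 0.1504]
orientation: [0.7, 0.714, 0.001, 0.001]
force: [0.1, 0.8, 0.9]
finger_gap: 0.0849
```

```bash
python3 go.py .4593 .0927 .09 91.4; python3 - <<'E'
from h import *
p,d=capture('wrist'); cv2.imwrite('pics/w7.png',p)
E
```

```text
t 10.1 pos [0.4593 0.0934 0.1504] yaw 91.15 gap 0.0849 F [0.1 0.8 0.9] q6 0.01
-> [0.4593 0.0927 0.09  ] shift cm [-0.07 -0.02  6.04] roll -0.2
```

View pics/w7.png

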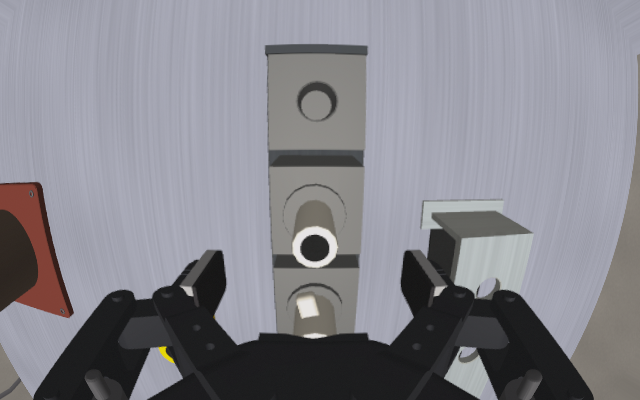

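Slim (314,247) centred between the fingers. Descend, grip, lift.

{"name": "carry_out", "arguments": {
  "commands": [
    [8.54,[-0.1,0,3],0],
    [8.54,[-0.1,0,6],0],
    [8.54,[-0.1,0,6],0],
    [2,[-0.1,0,6],0],
    [2,[-0.1,0,6],0],
    [2,[-0.1,0,6],0],
    [2,[-0.1,0,6],0],
    [2,[-0.1,0,6],0]
  ]
}}

```text
clock: 10.95
position: [0.4595, 0.0926, 0.0906]
orientation: [0.7, 0.714, 0.001, 0.001]
force: [-0.0, 0.1, 5.0]
finger_gap: 0.025
```

{"name": "carry_out", "arguments": {
  "commands": [
    [2,[0,0,0],0],
    [2,[0,0,0],0],
    [2,[0,0,0],0],
    [2,[0,0,0],0],
    [2,[0,0,0],0],
    [2,[0,0,0],0],
    [2,[0,0,0],0],
    [2,[0,0,0],0]
  ]
}}

```text
clock: 11.75
position: [0.4595, 0.0926, 0.0906]
orientation: [0.7, 0.714, 0.001, 0.001]
force: [-0.6, -0.2, 5.9]
finger_gap: 0.0248
```

```bash
python3 go.py .4593 .0927 .23 91.4
```

```text
t 11.75 pos [0.4595 0.0926 0.0906] yaw 91.16 gap 0.0248 F [-0.6 -0.2  5.9] q6 0.01
-> [0.4593 0.0927 0.23  ] shift cm [ 1.000e-02  1.000e-02 -1.394e+01] roll -0.2
```

{"name": "carry_out", "arguments": {
  "commands": [
    [2,[0,0,-2],0],
    [2,[0,0,-5],0],
    [2,[0,0,-8],0],
    [2,[0,0,-11],0],
    [2,[0,0,-14],0],
    [2,[0,0,-14],0],
    [2,[0,0,-14],0],
    [2,[0,0,-14],0]
  ]
}}

```text
clock: 12.55
position: [0.4576, 0.0925, 0.2277]
orientation: [0.7, 0.714, -0.001, -0.001]
force: [-0.6, 0.6, -1.2]
finger_gap: 0.0252
```

```bash
python3 go.py .6295 -.14 .23 91.4; python3 - <<'E'
from h import *
p,d=capture('side'); cv2.imwrite('pics/s8.png',p)
E
```

```text
t 12.55 pos [0.4576 0.0925 0.2277] yaw 91.16 gap 0.0252 F [-0.6  0.6 -1.2] q6 0.01
-> [ 0.6295 -0.14    0.23  ] shift cm [-23.59  16.72  -0.27] roll -0.2
```

View pics/s8.png

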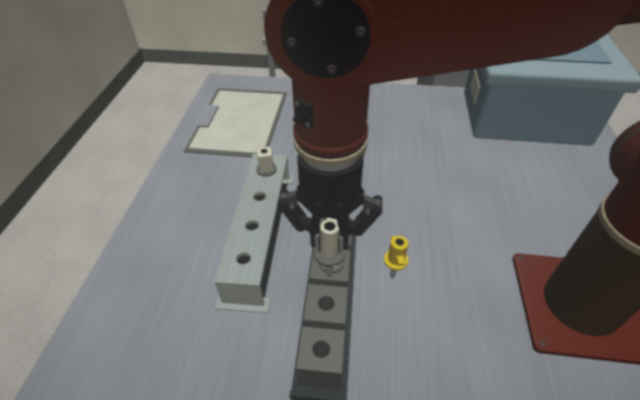

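The slim one is held upright (328,245). Carrying it to the second hole from the right.

{"name": "carry_out", "arguments": {
  "commands": [
    [2,[-3.4,2.4,0],0],
    [2,[-7.3,5.2,0],0],
    [2,[-11.2,8,0],0],
    [2,[-15.1,10.8,0],0],
    [2,[-19,13.5,0],0],
    [2,[-23.5,16.7,0],0],
    [2,[-23.5,16.7,0],0],
    [2,[-23.5,16.7,0],0]
  ]
}}

```text
clock: 13.4
position: [0.6296, -0.1401, 0.2264]
orientation: [0.701, 0.713, -0.001, -0.002]
force: [-0.1, 0.0, -1.6]
finger_gap: 0.0252
```

{"name": "carry_out", "arguments": {
  "commands": [
    [2,[0,0,2],0],
    [2,[0,0,4],0],
    [2,[0,0,6],0],
    [2,[0,0,6],0],
    [2,[0,0,6],0],
    [2,[0,0,6],0],
    [2,[0,0,6],0],
    [2,[0,0,6],0]
  ]
}}

```text
clock: 14.2
position: [0.6308, -0.1391, 0.1706]
orientation: [0.7, 0.714, 0.0, 0.001]
force: [-0.1, 1.3, -1.5]
finger_gap: 0.0253
```

```bash
python3 go.py .6295 -.14 .0905 91.4; python3 - <<'E'
from h import *
p,d=capture('scene'); p=cv2.resize(p[100:320,160:480],None,fx=2.4,fy=2.4); cv2.imwrite('pics/c9.png',p)
E
```

```text
t 14.2 pos [ 0.6308 -0.1391  0.1706] yaw 91.16 gap 0.0253 F [-0.1  1.3 -1.5] q6 -0.36
-> [ 0.6295 -0.14    0.0905] shift cm [-0.08 -0.15  8.01] roll -0.2
```

View pics/c9.png

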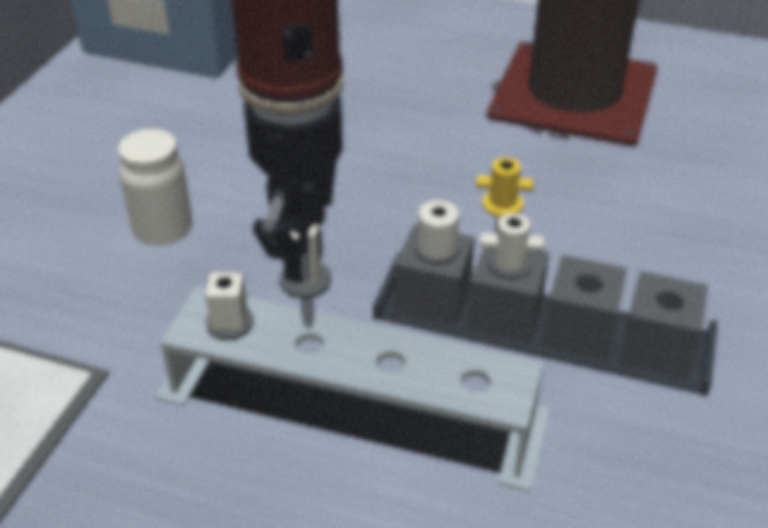

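Aligned above the second hole (308,340), with the square seated at (227,310). Lower and release.

{"name": "carry_out", "arguments": {
  "commands": [
    [2,[-0.1,-0.1,1],0],
    [2,[-0.1,-0.1,3],0],
    [2,[-0.1,-0.1,5],0],
    [2,[-0.1,-0.1,7],0],
    [2,[-0.1,-0.1,7.9],0],
    [2,[-0.1,-0.1,7.9],0],
    [2,[-0.1,-0.1,7.9],0],
    [2,[-0.1,-0.1,7.9],0]
  ]
}}

```text
clock: 15.05
position: [0.6293, -0.1402, 0.0902]
orientation: [0.7, 0.714, -0.0, 0.0]
force: [0.6, -0.5, 0.1]
finger_gap: 0.0251
```

```bash
python3 go.py .6295 -.14 .0905 91.4
```

```text
t 15.05 pos [ 0.6293 -0.1402  0.0902] yaw 91.15 gap 0.0251 F [ 0.6 -0.5  0.1] q6 -0.36
-> [ 0.6295 -0.14    0.0905] shift cm [ 0.02  0.03 -0.03] roll -0.3
```

{"name": "carry_out", "arguments": {
  "commands": [
    [8.54,[0,0,0],0],
    [8.54,[0,0,0],0],
    [8.54,[0,0,0],0],
    [8.54,[0,0,0],0],
    [8.54,[0,0,0],0],
    [8.54,[0,0,0],0],
    [8.54,[0,0,0],0],
    [8.54,[0,0,0],0]
  ]
}}

```text
clock: 15.85
position: [0.6293, -0.1401, 0.0903]
orientation: [0.7, 0.714, 0.0, 0.0]
force: [0.2, 0.4, 0.7]
finger_gap: 0.0861
```

{"name": "carry_out", "arguments": {
  "commands": [
    [8.54,[0,0,-0.5],0],
    [8.54,[0,0,-2],0],
    [8.54,[0,0,-5],0],
    [8.54,[0,0,-8],0],
    [8.54,[0,0,-11],-8],
    [8.54,[0,0,-14],-16],
    [8.54,[0,0,-14],-16],
    [8.54,[0,0,-14],-16]
  ]
}}

```text
clock: 16.65
position: [0.6301, -0.1403, 0.2328]
orientation: [0.594, 0.804, 0.001, 0.002]
force: [-0.5, -0.5, -0.5]
finger_gap: 0.0852
```

```bash
python3 go.py .4613 .0125 .23 107; python3 - <<'E'
from h import *
p,d=capture('side'); p=cv2.resize(p[100:320,200:420],None,fx=2.5,fy=2.5); cv2.imwrite('pics/s10.png',p)
E
```

```text
t 16.65 pos [ 0.6301 -0.1403  0.2328] yaw 107.09 gap 0.0852 F [-0.5 -0.5 -0.5] q6 -0.64
-> [0.4613 0.0125 0.23  ] shift cm [ 19.57 -11.64   0.2 ] roll 0.1
```

View pics/s10.png

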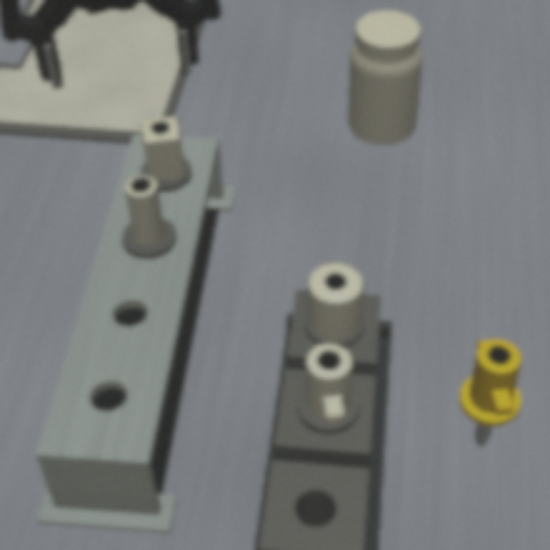

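Slim seated (149,220). Now the winged one.

{"name": "carry_out", "arguments": {
  "commands": [
    [8.54,[4,-2.3,0],0],
    [8.54,[8,-4.7,0],0],
    [8.54,[12,-7,0],0],
    [8.54,[16,-9.4,0],0],
    [8.54,[19.6,-11.6,0],0],
    [8.54,[19.6,-11.6,3],0],
    [8.54,[19.6,-11.6,6],0],
    [8.54,[19.6,-11.6,8],0]
  ]
}}

```text
clock: 17.5
position: [0.4584, 0.0136, 0.1474]
orientation: [0.594, 0.805, -0.001, -0.002]
force: [-0.2, -0.3, -0.3]
finger_gap: 0.0856
```

{"name": "carry_out", "arguments": {
  "commands": [
    [8.54,[0,0,0],0],
    [8.54,[0,0,0],0],
    [8.54,[0,0,0],0],
    [8.54,[0,0,0],0],
    [8.54,[0,0,0],0],
    [8.54,[0,0,0],0],
    [8.54,[0,0,0],0],
    [8.54,[0,0,0],0]
  ]
}}

```text
clock: 18.3
position: [0.4607, 0.013, 0.1504]
orientation: [0.594, 0.805, 0.0, 0.0]
force: [0.3, 0.2, 0.0]
finger_gap: 0.0858
```

```bash
python3 go.py .4613 .0125 .09 107; python3 - <<'E'
from h import *
p,d=capture('wrist'); cv2.imwrite('pics/w11.png',p)
E
```

```text
t 18.3 pos [0.4607 0.013  0.1504] yaw 107.15 gap 0.0858 F [0.3 0.2 0. ] q6 -0.44
-> [0.4613 0.0125 0.09  ] shift cm [-0.06  0.04  6.04] roll 0.2
```

View pics/w11.png

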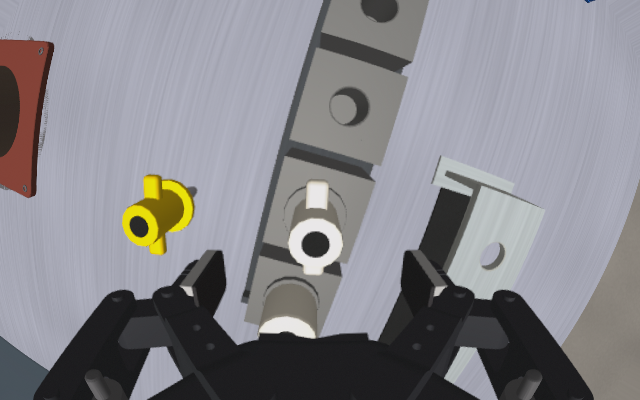

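Winged (316,243) centred, with its wings along tool x. Yellow stays clear at (145,215). Descend and grip.

{"name": "carry_out", "arguments": {
  "commands": [
    [8.54,[-0.1,0,3],0],
    [8.54,[-0.1,0,6],0],
    [8.54,[-0.1,0,6],0],
    [2.5,[-0.1,0,6],0],
    [2.5,[-0.1,0,6],0],
    [2.5,[-0.1,0,6],0],
    [2.5,[-0.1,0,6],0],
    [2.5,[-0.1,0,6],0]
  ]
}}

```text
clock: 19.15
position: [0.4621, 0.0119, 0.0918]
orientation: [0.594, 0.805, 0.001, 0.001]
force: [-0.7, 0.2, 5.9]
finger_gap: 0.0308
```

{"name": "carry_out", "arguments": {
  "commands": [
    [2.5,[0,0,0],0],
    [2.5,[0,0,0],0],
    [2.5,[0,0,0],0],
    [2.5,[0,0,-2],0],
    [2.5,[0,0,-5],0],
    [2.5,[0,0,-8],0],
    [2.5,[0,0,-11],0],
    [2.5,[0,0,-14],0]
  ]
}}

```text
clock: 19.95
position: [0.4606, 0.0121, 0.2316]
orientation: [0.594, 0.805, 0.0, 0.0]
force: [0.2, -0.4, -1.6]
finger_gap: 0.0311
```

```bash
python3 go.py .6265 -.06 .23 107; python3 - <<'E'
from h import *
p,d=capture('side'); cv2.imwrite('pics/s12.png',p)
E
```

```text
t 19.95 pos [0.4606 0.0121 0.2316] yaw 107.16 gap 0.0311 F [ 0.2 -0.4 -1.6] q6 -0.44
-> [ 0.6265 -0.06    0.23  ] shift cm [-11.78  13.72   0.16] roll 0.2
```

View pics/s12.png

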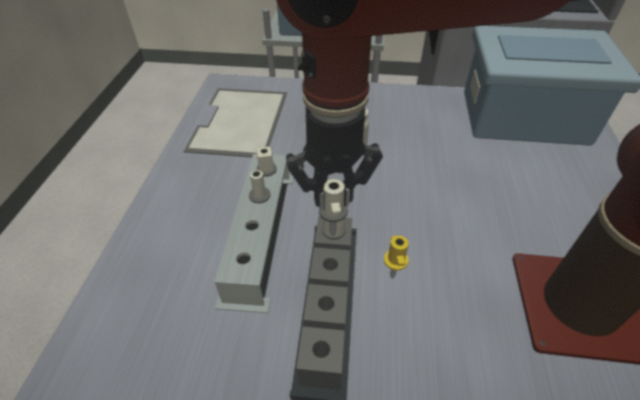

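Winged is held (333,200). Carrying it to the third hole.

{"name": "carry_out", "arguments": {
  "commands": [
    [2.5,[-2.3,2.7,0],0],
    [2.5,[-4.7,5.5,0],0],
    [2.5,[-7.1,8.2,0],0],
    [2.5,[-9.5,11,0],0],
    [2.5,[-11.8,13.7,0],0],
    [2.5,[-11.8,13.7,0],0],
    [2.5,[-11.8,13.7,3],0],
    [2.5,[-11.8,13.7,6],0]
  ]
}}

```text
clock: 20.8
position: [0.6271, -0.0604, 0.1704]
orientation: [0.594, 0.805, 0.0, 0.001]
force: [-0.0, -0.0, -1.9]
finger_gap: 0.0308
```

{"name": "carry_out", "arguments": {
  "commands": [
    [2.5,[0,0,0],0],
    [2.5,[0,0,0],0],
    [2.5,[0,0,0],0],
    [2.5,[0,0,0],0],
    [2.5,[0,0,0],0],
    [2.5,[0,0,0],0],
    [2.5,[0,0,0],0],
    [2.5,[0,0,0],0]
  ]
}}

```text
clock: 21.6
position: [0.6267, -0.0603, 0.1704]
orientation: [0.594, 0.805, 0.0, 0.0]
force: [0.7, -0.6, -0.5]
finger_gap: 0.0308
```

```bash
python3 go.py .6265 -.06 .0908 107; python3 - <<'E'
from h import *
p,d=capture('scene'); p=cv2.resize(p[100:320,160:480],None,fx=2.4,fy=2.4); cv2.imwrite('pics/c13.png',p)
E
```

```text
t 21.6 pos [ 0.6267 -0.0603  0.1704] yaw 107.16 gap 0.0308 F [ 0.7 -0.6 -0.5] q6 -0.52
-> [ 0.6265 -0.06    0.0908] shift cm [ 0.04 -0.01  7.96] roll 0.2
```

View pics/c13.png

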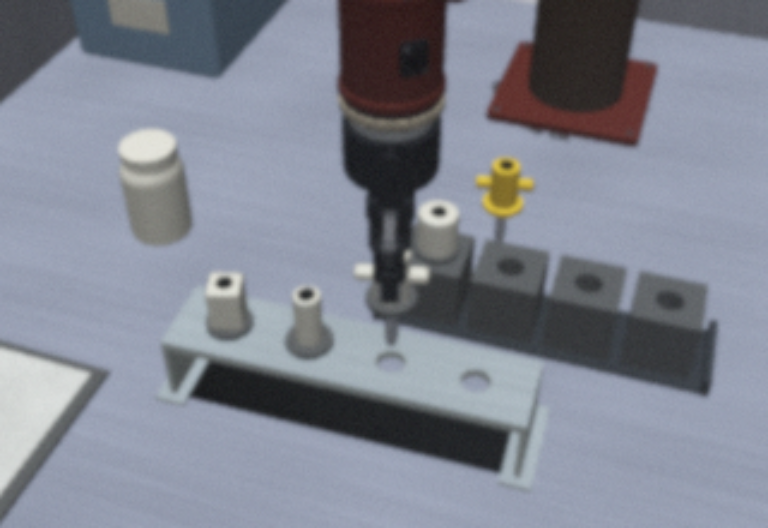

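Aligned above the third hole (391,358). Lower and release.

{"name": "carry_out", "arguments": {
  "commands": [
    [2.5,[0,0,1],0],
    [2.5,[0,0,3],0],
    [2.5,[0,0,5],0],
    [2.5,[0,0,7],0],
    [2.5,[0,0,7.9],0],
    [2.5,[0,0,7.9],0],
    [2.5,[0,0,7.9],0],
    [2.5,[0,0,7.9],0]
  ]
}}

```text
clock: 22.45
position: [0.6265, -0.0603, 0.0914]
orientation: [0.594, 0.805, -0.0, -0.0]
force: [-2.0, -0.7, 2.5]
finger_gap: 0.0314
```

```bash
python3 go.py .6265 -.06 .0908 107
```

```text
t 22.45 pos [ 0.6265 -0.0603  0.0914] yaw 107.15 gap 0.0314 F [-2.  -0.7  2.5] q6 -0.52
-> [ 0.6265 -0.06    0.0908] shift cm [0.03 0.01 0.06] roll 0.2
```

Light contact (2.5 N up), so it is on the plate. Releasing.

{"name": "carry_out", "arguments": {
  "commands": [
    [8.54,[0,0,0],0],
    [8.54,[0,0,0],0],
    [8.54,[0,0,0],0],
    [8.54,[0,0,0],0],
    [8.54,[0,0,0],0],
    [8.54,[0,0,0],0],
    [8.54,[0,0,0],0],
    [8.54,[0,0,0],0]
  ]
}}

```text
clock: 23.25
position: [0.6266, -0.0603, 0.0913]
orientation: [0.594, 0.805, 0.0, 0.0]
force: [-0.3, 0.7, 0.1]
finger_gap: 0.0853
```

{"name": "carry_out", "arguments": {
  "commands": [
    [8.54,[0,0,-0.5],0],
    [8.54,[0,0,-2],0],
    [8.54,[0,0,-5],0],
    [8.54,[0,0,-8],0],
    [8.54,[0,0,-11],8],
    [8.54,[0,0,-14],16],
    [8.54,[0,0,-14],16],
    [8.54,[0,0,-14],16]
  ]
}}

```text
clock: 24.05
position: [0.6275, -0.0605, 0.2337]
orientation: [0.7, 0.715, 0.001, 0.002]
force: [-0.3, 0.1, -0.8]
finger_gap: 0.0854
```

```bash
python3 go.py .4644 -.0644 .23 91; python3 - <<'E'
from h import *
p,d=capture('side'); p=cv2.resize(p[100:320,200:420],None,fx=2.5,fy=2.5); cv2.imwrite('pics/s14.png',p)
E
```

```text
t 24.05 pos [ 0.6275 -0.0605  0.2337] yaw 91.23 gap 0.0854 F [-0.3  0.1 -0.8] q6 -0.24
-> [ 0.4644 -0.0644  0.23  ] shift cm [ -0.04 -16.31   0.32] roll 0.2
```

View pics/s14.png

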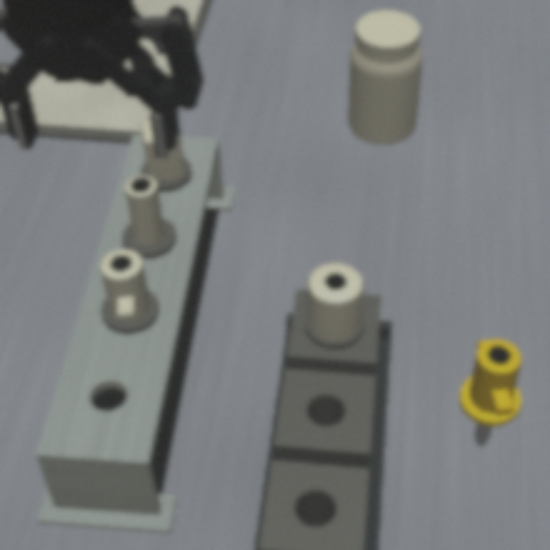

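Winged seated (128,295). Now the round one.

{"name": "carry_out", "arguments": {
  "commands": [
    [8.54,[0,-4,0],0],
    [8.54,[0,-8,0],0],
    [8.54,[0,-12,0],0],
    [8.54,[0,-16.3,0.3],0],
    [8.54,[0,-16.3,3.3],0],
    [8.54,[0,-16.3,6.3],0],
    [8.54,[0,-16.3,8.3],0],
    [8.54,[0,-16.3,8.3],0]
  ]
}}

```text
clock: 24.9
position: [0.4602, -0.0626, 0.1441]
orientation: [0.7, 0.714, -0.002, -0.004]
force: [-0.2, -0.1, -0.5]
finger_gap: 0.0854
```

{"name": "carry_out", "arguments": {
  "commands": [
    [8.54,[0,0,0],0],
    [8.54,[0,0,0],0],
    [8.54,[0,0,0],0],
    [8.54,[0,0,0],0],
    [8.54,[0,0,0],0],
    [8.54,[0,0,0],0],
    [8.54,[0,0,0],0],
    [8.54,[0,0,0],0]
  ]
}}

```text
clock: 25.7
position: [0.4637, -0.0636, 0.1483]
orientation: [0.7, 0.714, -0.0, -0.0]
force: [0.6, 0.3, 0.6]
finger_gap: 0.0854
```

```bash
python3 go.py .4644 -.0644 .09 91; python3 - <<'E'
from h import *
p,d=capture('wrist'); cv2.imwrite('pics/w15.png',p)
E
```

```text
t 25.7 pos [ 0.4637 -0.0636  0.1483] yaw 91.16 gap 0.0854 F [0.6 0.3 0.6] q6 -0.33
-> [ 0.4644 -0.0644  0.09  ] shift cm [-0.08  0.07  5.83] roll 0.2
```

View pics/w15.png

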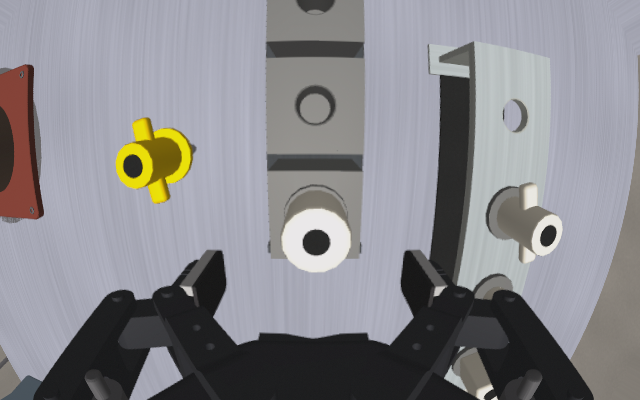

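Round (316,242) centred. Descend, grip, lift.

{"name": "carry_out", "arguments": {
  "commands": [
    [8.54,[-0.1,0.1,3],0],
    [8.54,[-0.1,0.1,5.8],0],
    [8.54,[-0.1,0.1,5.8],0],
    [3.5,[-0.1,0.1,5.8],0],
    [3.5,[-0.1,0.1,5.8],0],
    [3.5,[-0.1,0.1,5.8],0],
    [3.5,[-0.1,0.1,5.8],0],
    [3.5,[-0.1,0.1,5.8],0]
  ]
}}

```text
clock: 26.55
position: [0.4661, -0.065, 0.0922]
orientation: [0.7, 0.714, 0.001, 0.001]
force: [-1.3, 0.6, 6.2]
finger_gap: 0.0415
```

{"name": "carry_out", "arguments": {
  "commands": [
    [3.5,[0,0,0],0],
    [3.5,[0,0,0],0],
    [3.5,[0,0,0],0],
    [3.5,[0,0,-2],0],
    [3.5,[0,0,-5],0],
    [3.5,[0,0,-8],0],
    [3.5,[0,0,-11],0],
    [3.5,[0,0,-14],0]
  ]
}}

```text
clock: 27.35
position: [0.4645, -0.0645, 0.2318]
orientation: [0.7, 0.714, 0.0, 0.0]
force: [0.2, -0.6, -0.8]
finger_gap: 0.041
```

```bash
python3 go.py .6234 .02 .23 91; python3 - <<'E'
from h import *
p,d=capture('side'); cv2.imwrite('pics/s16.png',p)
E
```

```text
t 27.35 pos [ 0.4645 -0.0645  0.2318] yaw 91.16 gap 0.041 F [ 0.2 -0.6 -0.8] q6 -0.33
-> [0.6234 0.02   0.23  ] shift cm [ 8.13 16.06  0.19] roll 0.2
```

View pics/s16.png

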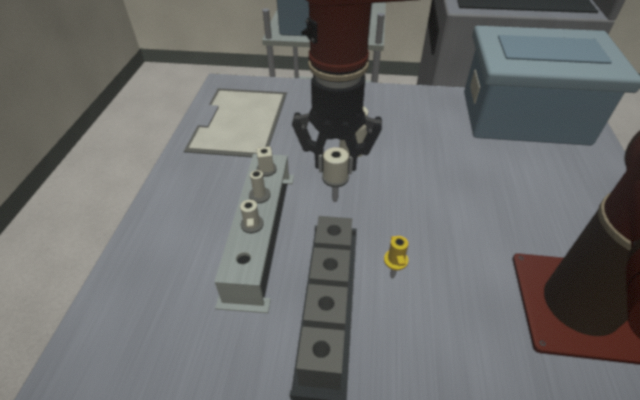

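Round is held (335,170), all holders are empty. Carrying it to the left hole.

{"name": "carry_out", "arguments": {
  "commands": [
    [3.5,[1.6,3.2,0],0],
    [3.5,[3.2,6.4,0],0],
    [3.5,[4.8,9.6,0],0],
    [3.5,[6.4,12.8,0],0],
    [3.5,[8.1,16.1,0],0],
    [3.5,[8.1,16.1,0],0],
    [3.5,[8.1,16.1,3],0],
    [3.5,[8.1,16.1,6],0]
  ]
}}

```text
clock: 28.2
position: [0.6246, 0.0195, 0.1707]
orientation: [0.7, 0.714, 0.001, 0.001]
force: [0.4, -0.6, -1.3]
finger_gap: 0.0414
```

{"name": "carry_out", "arguments": {
  "commands": [
    [3.5,[0,0,0],0],
    [3.5,[0,0,0],0],
    [3.5,[0,0,0],0],
    [3.5,[0,0,0],0],
    [3.5,[0,0,0],0],
    [3.5,[0,0,0],0],
    [3.5,[0,0,0],0],
    [3.5,[0,0,0],0]
  ]
}}

```text
clock: 29.0
position: [0.624, 0.0196, 0.1704]
orientation: [0.7, 0.714, 0.0, 0.0]
force: [-0.3, 0.1, -1.2]
finger_gap: 0.0408
```

```bash
python3 go.py .6234 .02 .091 91; python3 - <<'E'
from h import *
p,d=capture('scene'); p=cv2.resize(p[100:320,160:480],None,fx=2.4,fy=2.4); cv2.imwrite('pics/c17.png',p)
E
```

```text
t 29.0 pos [0.624  0.0196 0.1704] yaw 91.16 gap 0.0408 F [-0.3  0.1 -1.2] q6 -0.11
-> [0.6234 0.02   0.091 ] shift cm [ 0.04 -0.06  7.94] roll 0.2
```

View pics/c17.png

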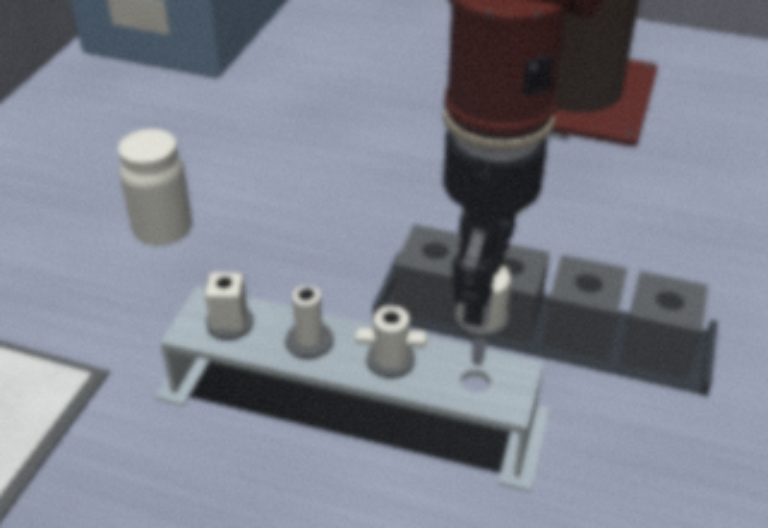

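Aligned over the last hole (477,378). Lower.

{"name": "carry_out", "arguments": {
  "commands": [
    [3.5,[0,-0.1,1],0],
    [3.5,[0,-0.1,3],0],
    [3.5,[0,-0.1,5],0],
    [3.5,[0,-0.1,7],0],
    [3.5,[0,-0.1,7.9],0],
    [3.5,[0,-0.1,7.9],0],
    [3.5,[0,-0.1,7.9],0],
    [3.5,[0,-0.1,7.9],0]
  ]
}}

```text
clock: 29.85
position: [0.6227, 0.0197, 0.0916]
orientation: [0.7, 0.714, -0.0, -0.0]
force: [-4.1, 0.2, 4.6]
finger_gap: 0.0415
```

```bash
python3 go.py .6234 .02 .091 91
```

```text
t 29.85 pos [0.6227 0.0197 0.0916] yaw 91.16 gap 0.0415 F [-4.1  0.2  4.6] q6 -0.12
-> [0.6234 0.02   0.091 ] shift cm [0.03 0.07 0.06] roll 0.2
```

On the plate with light contact. Release and withdraw.

{"name": "carry_out", "arguments": {
  "commands": [
    [8.54,[0,0,0],0],
    [8.54,[0,0,0],0],
    [8.54,[0,0,0],0],
    [8.54,[0,0,0],0],
    [8.54,[0,0,0],0],
    [8.54,[0,0,0],0],
    [8.54,[0,0,0],0],
    [8.54,[0,0,0],0]
  ]
}}

```text
clock: 30.65
position: [0.623, 0.0196, 0.0913]
orientation: [0.7, 0.714, 0.0, 0.0]
force: [0.3, -1.1, -1.4]
finger_gap: 0.0854
```

{"name": "carry_out", "arguments": {
  "commands": [
    [8.54,[0,0,-0.5],0],
    [8.54,[0,0,-2],0],
    [8.54,[0,0,-5],0],
    [8.54,[0,0,-8],0],
    [8.54,[0,0,-11],0],
    [8.54,[0,0,-14],0],
    [8.54,[4,-4,-16],0],
    [8.54,[8,-8,-16],0]
  ]
}}

```text
clock: 31.45
position: [0.5546, 0.0867, 0.2553]
orientation: [0.701, 0.713, 0.003, 0.002]
force: [-0.3, 1.5, 0.1]
finger_gap: 0.0851
```

{"name": "carry_out", "arguments": {
  "commands": [
    [8.54,[3,-3,0],0],
    [8.54,[6,-6,0],0],
    [8.54,[9,-8,0],0],
    [8.54,[12,-10,0],0],
    [8.54,[12,-10,0],0],
    [8.54,[12,-10,0],0],
    [8.54,[12,-10,0],0],
    [8.54,[12,-10,0],0]
  ]
}}

```text
clock: 32.25
position: [0.4513, 0.204, 0.2508]
orientation: [0.7, 0.714, 0.0, 0.0]
force: [1.2, -0.4, 0.3]
finger_gap: 0.0854
```

```bash
python3 go.py; python3 - <<'E'
from h import *
p,d=capture('scene'); C=cloud('scene',d); cv2.imwrite('pics/c18.png',cv2.resize(p[100:320,160:480],None,fx=2.4,fy=2.4))
for nm,x0,y0,h in(('square',.6326,-.22,.054),('slim',.6295,-.14,.062),('winged',.6265,-.06,.056),('round',.6234,.02,.052)):
    q=C[(np.hypot(C[...,0]-x0,C[...,1]-y0)<.03)&(C[...,2]>.09)]; print(nm,'top',np.percentile(q[:,2],95).round(4),'expect',.0757+h)
q=C[(np.hypot(C[...,0]-.45,C[...,1]+.395)<.06)&(C[...,2]>.09)]; print('jar',np.median(q,0).round(3),q.max(0).round(3))
p,d=capture('side'); cv2.imwrite('pics/s18.png',cv2.resize(p[90:320,180:420],None,fx=2.5,fy=2.5))
E
```

```text
t 32.25 pos [0.4513 0.204  0.2508] yaw 91.07 gap 0.0854 F [ 1.2 -0.4  0.3] q6 0.25
square top 0.1319 expect 0.1297
slim top 0.1402 expect 0.1377
winged top 0.1338 expect 0.1317
round top 0.13 expect 0.1277
jar [ 0.463 -0.397  0.119] [ 0.487 -0.37   0.124]
```

View pics/c18.png

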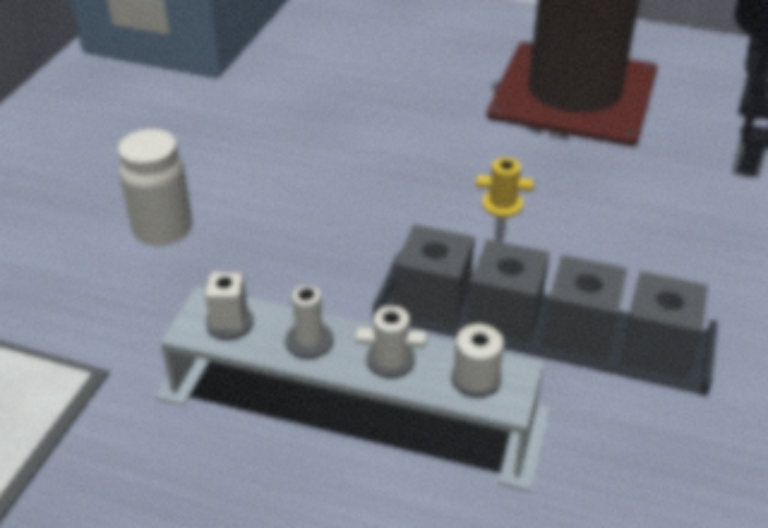

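View pics/s18.png

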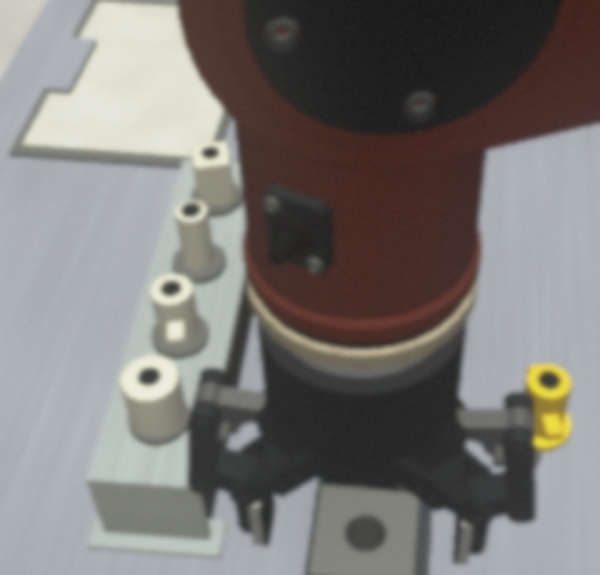

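All four are upright with flanges flat, at scene-crop pixels (227,300), (307,320), (391,340) and (478,360). The jar has not moved. Handing in.

```bash
python3 -c "
from plant import *
sign_off(); print(sense()['clock'])"
```

```text
the job is handed in; nothing more can be done
the job is handed in; nothing more can be done
```

I moved the four cannulas into the sterilising rack in reverse order and handed the job in at about 32 s. From the robot's right to left, the holes now hold square, slim, winged and round.

**Last checks:**
- The final pictures show all four upright with flanges flat, the four holders empty, and the gripper clear of everything.
- By depth, all four head tops measure about 2 mm above the computed height. The same depth readings were 2–3 mm above triangulation before anything moved, so I take this as camera bias rather than bad seating.
- The jar reads within 1 mm of its starting position, and the yellow winged part was not touched.

**Disagreements:** the first head positions from the two cameras differed by about 6 mm. The holders stand about 6 mm higher than I had assumed, and triangulation fixed that before the first grasp. The last placement met light contact of about 6 N before release. I saw no failed checks.

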